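# Couple the injector to the mould's tilted filling nipple and hold it home

### The arm

A 6-joint arm with a two-finger parallel gripper is mounted at the origin on the work surface. World frame = base frame: x ahead of the robot, y to its left, z up, the work surface at z = 0. Lengths are in m, angles in rad, forces in N, time in s.
With the tool pointing down it reaches from about 0.325 to 0.85 m from the base axis. Payload 15.5 kg.
Tool frame: the origin (TCP) lies where the fingers leave the gripper's body, on its centre line; the fingertips stand 78 mm ahead of it and the grasp point (between the pads) lies 60 mm ahead of it (manip.tips_ahead is the distance from the TCP to the fingertips, in m); z points along the fingers, y is the line along which they close (so a half turn about z gives the same grasp; the last joint's range is limited). The gripper opens to 91 mm and grips with 3 to 60 N. Pads are 32 mm wide; open, the fingers measure 118 mm over their backs; the gripper's body (76 mm by 178 mm) begins 60 mm behind the grasp point.
Start: joints at [-1.232, 0.494, 1.345, -0, 1.302, -0.096], TCP at [0.263, -0.567, 0.292] pointing down, gripper open.
Joint ranges: [-2.91, 2.91], [-0.82, 2.16], [0.22, 2.67], [-1.22, 4.37], [0.12, 2.79], [-3.08, 3.08]. Speed limits (rad/s): [1.89, 1.89, 2.57, 3.01, 3.01, 3.01].

### API

Orientations are given as a 3x3 rotation matrix whose columns are the frame's x, y, z axes.
In Python, from workcell import manip gives the robot as it stands.
- The arm moves only by the shell command python3 jog.py [OPENING], which reads ROWS from standard input. ROWS is a JSON list of rows, 1 to 10 of them, each an object with the fields sx, sy, sz (the shift in units of 100 mm), rx, ry, rz (a rotation vector in units of 0.2 rad); a field left out counts as zero; each row is the pose to reach, as a shift and turn from the pose commanded when the command began, along the tool's axes at that moment; what a row does not reach only later rows make up. A row lasts 1/12 s, in which the tool goes at most 0.0417 m and 0.125 rad, less where a joint would pass 70% of its speed; a pose out of reach is approached as far as the arm can. OPENING is the finger opening in m, set as the command begins (- or left out keeps the last). The fingers move at their own pace and stop on an object; the grip force is fixed at half the most. Time passes only in rows, so rows that do not move let the fingers close. It prints the time, the measured TCP pose, the force, the opening and the grip force at its end. Input that does not fit is refused with a message, and nothing moves.
- manip.read_state(): the state, without advancing time (a new reading comes with each control period).
- manip.get_image(name): name is "scene" or "side" or "wrist"; returns the picture (420x560x3 uint8, blue, green, red); there is no depth.
- manip.get_calibration(name): a dict with "K" (3x3 intrinsics, pixels), "rvec" (rotation vector, rad) and "tvec" (3), from world to camera coordinates, as OpenCV has them. Camera axes: x right, y down, z forward; pixel columns grow to the right and rows downward; lengths in m; the calibration is good to about 2 mm. A picture is of the moment at which its call begins: read the wrist's pose just before it. get_calibration takes no time and is no camera call; for the wrist camera it gives the pose at the moment of the call.
- manip.close_job(): hands the job in; it is judged then, once.
The state is a dict: "t": time; "qpos": joint angles; "joint_velocities": joint speeds; "tau": joint torques, N m; "eef_pos": TCP position; "eef_rot": TCP orientation; "ft_force": force on the tool from outside, world axes, zero at the start; "wrist_torque": the same for the moment, N m; "grip_width": finger opening in m; "gripper_force": force on a finger pad.
Only numpy, scipy, OpenCV 4.12 (cv2) and the standard library are available. Lean on these libraries where they do the work, as an engineer would, in place of code of your own. Each camera call takes 0.05 s, during which the arm holds its last target. There are 200 camera calls.

### The job

First set the aluminium riser cup upright over the vent hole, on the round steel pad on top of the plaster mould, and let go of it. Then take the injector, press its coupler mouth squarely onto the mould's tilted filling nipple until it snaps and its rim sits fully home on the red seat, and finish while still gripping it and holding it fully home against the nipple's spring (let go, and the spring throws it off). Leave the two spray cans and the wax figure standing where they are.

Things in the scene. Friction and masses are not known exactly. Their poses are not given: they have to be found in the camera images.
- mould: Fixed plaster mould block, pink rubber seam, steel straps, 180 x 260 x 90 mm high. Origin: centre of its underside, on the bench; x, y along its sides, z up. Turned by up to about 20 degrees, its -x side towards the robot; filling nipple at its -x, -y corner, vent pad towards +y.
- vent (a point): Centre of the flat steel pad (80 mm across, top face 94 mm above the bench) on the mould's top; the black 16 mm vent hole is at its centre. The point lies on the pad's top face, z up.
- riser_cup: Loose aluminium tube cup, open at both ends, outside 54 mm across, 70 mm high, wall 5 mm, yellow band near the top, about 150 g, standing upright on the bench. Origin: centre of its underside, z up its axis.
- injector: Loose round hand injector, 118 mm long, about 300 g, standing mouth down. Origin: centre of the mouth's flat rim, z along its axis to the orange cap. Steel collar 44 mm across up to 45 mm (flat shoulder on top), blue barrel 30 mm across up to 110 mm (grip here), cap to 118 mm. Mouth: rounded entry 28 mm wide, lip 20 mm wide 8 mm in, wider bore behind, flat floor 27 mm in.
- nipple_seat (a point): Centre of the flat red seat (54 mm across, 108 mm above the bench) of the filling nipple; z points out along the nipple's axis, which leans 25 degrees from vertical towards the mould's -x side (robot side). Brass stem 16 mm across, tapered end, 26 mm high; four spring balls 16 mm above the seat (25 mm across over them); on top an 8 mm steel spring pin up to 36 mm.
- valve (a joint): Travel of the nipple's spring pin, m: 0 out, 0.009 with the injector's rim home on the seat. Balls resist about 6 N from 14 mm above home, the lip snaps past them at 8 mm; the pin resists from 9 mm above home, 8 N rising to 14 N at home. It beats the snap: without a push of about 12 N the injector comes off.
- can_yellow: Bystander: yellow and red spray can, 54 mm across, 150 mm high, loose. Origin: centre of its underside.
- can_blue: Bystander: blue and white spray can, 54 mm across, 150 mm high, loose. Origin: centre of its underside.
- figure: Bystander: dark brown wax figure on a round base 56 mm across, 129 mm high, loose. Origin: centre of its underside.

How it is judged:
On the way, in this order (a step that is already met when the one before it is completed fails the run):
1. the riser cup stands upright over the vent hole on the steel pad, let go of (horizontal distance between riser_cup and vent below 0.014 m and z of riser_cup in the frame of vent between -0.004 and 0.004 m and angle between riser_cup's own z axis and vertical below 0.08 rad and contact force between the arm and riser_cup below 0.1 N and linear speed of riser_cup below 0.02 m/s), for 0.3 s.
2. the injector is snapped squarely onto the nipple and fully home (distance between injector and nipple_seat below 0.005 m and z of injector in the frame of nipple_seat below 0.0025 m and angle between the z axis of injector and the z axis of nipple_seat, either way round below 0.12 rad and value of joint valve above 0.0065 m), for 0.5 s.
At the end, for the whole second after the job is handed in: Fingers hold the injector still on the nipple: rim within 2.5 mm of the seat, centred to 5 mm, square to 7 deg, pin in over 6.5 mm. Cup untouched, upright (4.5 deg) on the pad within 14 mm of the vent hole. Cans and figure standing within 30 mm of their starts (all of step 2 and contact force between the fingers and injector above 3 N and linear speed of injector below 0.02 m/s and horizontal distance between riser_cup and vent below 0.014 m and z of riser_cup in the frame of vent between -0.004 and 0.004 m and angle between riser_cup's own z axis and vertical below 0.08 rad and contact force between the arm and riser_cup below 0.1 N and distance of each of can_yellow, can_blue, figure from where it was at the start of the episode below 0.03 m and angle between each of can_yellow, can_blue, figure's own z axis and vertical below 0.2 rad); the arm keeps its last pose, push and grip.
It fails at once if the riser cup tips over (angle between riser_cup's own z axis and vertical above 0.6 rad).
It fails at once if a spray can or the figure is pushed away or knocked over (distance of any of can_yellow, can_blue, figure from where it was at the start of the episode above 0.03 m or angle between any of can_yellow, can_blue, figure's own z axis and vertical above 0.4 rad).
It also fails if it takes over 62 s, if anything falls off the work surface, if the arm or the gripper's body presses on something with over 40 N, if the wrist force passes 120 N, or if a joint passes its speed limit or range.

## Working session

There is one attempt and no reset: what is moved stays moved. The work goes in short steps, Python scripts to look and compute and a shell command to move; the robot and the scene stay as the last step left them, time stands still between calls to the robot, and variables do not carry over. Pictures are saved under pics/ and viewed, at most 10 in all, crops included, and the job is handed in when it is done.

```bash
ls; mkdir -p pics
python3 - <<'E'
from workcell import manip
import cv2,numpy as np
for n in("scene","side"):
    cv2.imwrite(f"pics/{n}0.png",manip.get_image(n))
    c=manip.get_calibration(n);R=cv2.Rodrigues(np.array(c["rvec"],float))[0]
    print(n,np.round(c["K"],1).tolist(),np.round(-R.T@np.ravel(c["tvec"]),3),np.round(R[2],2))
s=manip.read_state();print(s["t"],s["eef_pos"],np.round(s["eef_rot"],3),s["grip_width"])
E
```

```text
jog.py
pics
workcell.py
scene [[528.8, 0.0, 275.0], [0.0, 528.8, 205.5], [0.0, 0.0, 1.0]] [1.494 0.602 1.142] [-0.59 -0.4  -0.7 ]
side [[487.6, 0.0, 276.7], [0.0, 487.6, 200.6], [0.0, 0.0, 1.0]] [0.187 0.933 0.845] [ 0.34 -0.72 -0.6 ]
0.1 [ 0.26319035 -0.56660617  0.29172314] [[ 0.907  0.421 -0.   ]
 [ 0.421 -0.907  0.001]
 [ 0.    -0.001 -1.   ]] 0.09114174222257383
```

View pics/scene0.png

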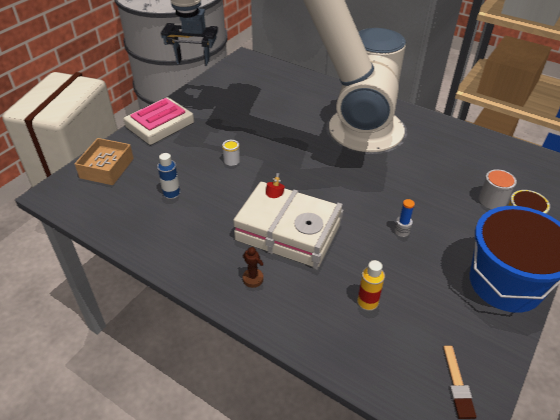

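View pics/side0.png

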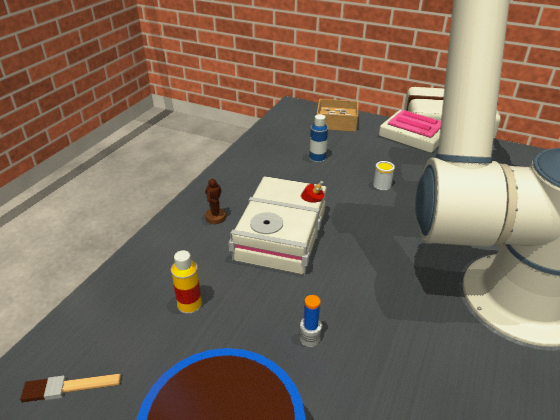

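The scene view shows the cup at about (231,153), the injector at (404,218), the mould at (289,222) with the pad at (308,223), the nipple at (275,187), the figure at (253,268), and the cans at (371,287) and (169,177). The side view shows the cup at (384,176), the injector at (311,322), the pad at (267,223) and the nipple at (314,191). Next I enlarge these areas.

Run:
```python
import cv2,numpy as np
s=cv2.imread("pics/scene0.png");d=cv2.imread("pics/side0.png")
def c(i,x,y,w,h,f):
    o=cv2.resize(i[y:y+h,x:x+w],None,fx=f,fy=f,interpolation=cv2.INTER_CUBIC)
    for k in range(0,w,10):cv2.line(o,(k*f,0),(k*f,6 if (x+k)%50 else 14),(0,255,0),1)
    for k in range(0,h,10):cv2.line(o,(0,k*f),(6 if (y+k)%50 else 14,k*f),(0,255,0),1)
    return o
a=np.hstack([c(s,230,170,120,100,3),c(d,220,170,120,100,3)])
b=np.hstack([c(s,210,130,40,50,5),c(s,385,190,40,50,5),c(d,365,150,40,50,5),c(d,290,290,20+20,60,5)[:250]])
w=800;b=b[:, :800]
a=cv2.copyMakeBorder(a,0,0,0,w-a.shape[1],cv2.BORDER_CONSTANT)
cv2.imwrite("pics/m.png",np.vstack([a,b]))
```

```text
(no output)
```

View pics/m.png

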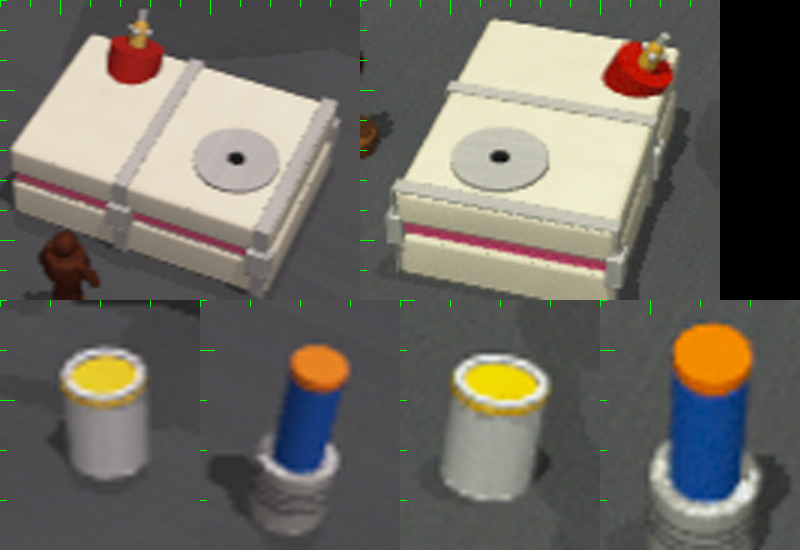

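The crops give these pixels. Vent hole: scene (308.7,222.7), side (266.7,222). Pin tip: scene (277.3,174), side (321.3,182.7). Cup rim: scene (230.8,144.9), side (385,166.6). Injector cap: scene (409,202.7), side (312.4,300.7). The mould's top corners are readable too.

```bash
cat > h.py <<'E'
from workcell import manip
import cv2,numpy as np
np.set_printoptions(precision=4,suppress=True)
def cal(n):
    c=manip.get_calibration(n);K=np.array(c["K"],float);r=np.array(c["rvec"],float);t=np.array(c["tvec"],float).reshape(3,1)
    return K,r,t
def P(c): return c[0]@np.hstack([cv2.Rodrigues(c[1])[0],c[2]])
def tri(ca,a,cb,b):
    X=cv2.triangulatePoints(P(ca),P(cb),np.array(a,float),np.array(b,float));X=(X[:3]/X[3]).ravel()
    e=[np.linalg.norm(proj(c,X)[0]-p) for c,p in((ca,a),(cb,b))]
    return X,e
def proj(c,X): return cv2.projectPoints(np.atleast_2d(np.array(X,float)),c[1],c[2],c[0],None)[0][:,0]
def onz(c,p,z):
    R=cv2.Rodrigues(c[1])[0];o=(-R.T@c[2]).ravel();d=R.T@np.linalg.inv(c[0])@[p[0],p[1],1]
    return o+d*(z-o[2])/d[2]
E
python3 - <<'E'
from h import *
s=cal("scene");d=cal("side")
for n,a,b in [("vent",(308.7,222.7),(266.7,222)),("pin",(277.3,174),(321.3,182.7)),("cup",(230.8,144.9),(385,166.6)),("cap",(409,202.7),(312.4,300.7)),
 ("c+x-y",(234,220.7),(264,176.7)),("c+x+y",(315,247.3),(232.7,232.7)),("c-x+y",(341.7,204.3),(306,245))]:
    print(n,*tri(s,a,d,b))
for n,p in [("-x-y",(260.7,182)),("+x-y",(234,220.7)),("+x+y",(315,247.3)),("-x+y",(341.7,204.3))]: print(n,onz(s,p,.09))
print("fig,yel,blu",onz(s,(253,281),0),onz(s,(370,303),0),onz(s,(170,192),0))
E
```

```text
vent [0.6022 0.1153 0.0909] [np.float64(0.8350129234686647), np.float64(1.1141601440405662)]
pin [ 0.5226 -0.0411  0.1343] [np.float64(0.43772053551984735), np.float64(0.5844236936220628)]
cup [ 0.4168 -0.2964  0.0633] [np.float64(0.5872836516485842), np.float64(0.7706183846120777)]
cap [0.4006 0.3198 0.1149] [np.float64(0.6653370701716474), np.float64(1.118565520364025)]
c+x-y [ 0.7024 -0.0678  0.0814] [np.float64(1.3038697781880815), np.float64(1.5385015343650135)]
c+x+y [0.6634 0.1733 0.0809] [np.float64(0.23612929308752964), np.float64(0.3072170641433898)]
c-x+y [0.4845 0.1534 0.0898] [np.float64(1.5599413612138402), np.float64(2.292606669019398)]
-x-y [ 0.539 -0.089  0.09 ]
+x-y [ 0.7118 -0.0585  0.09  ]
+x+y [0.671  0.1776 0.09  ]
-x+y [0.4888 0.1578 0.09  ]
fig,yel,blu [0.7973 0.0638 0.    ] [0.6863 0.3581 0.    ] [ 0.6565 -0.3602  0.    ]
```
Yaw: x-axis direction (-x-y → +x-y): (0.173,0.0305) → 10.0°; from y: (+x-y→+x+y): (-0.041,0.236) → x angle: 9.8°. Good; -x edges: (0.182,0.02)->6.2; (-0.05,0.247)→11.5. mean ~ 9.7. Refine with wrist.

The manual's scale: shifts go in units of 100 mm and turns go in units of 0.2 rad. Converting my numbers, 0.254 m is 2.54, -0.181 m is -1.81.

```bash
echo '[{"sx": 0.3,"sy": -0.2},{"sx": 0.6,"sy": -0.4},{"sx": 0.9,"sy": -0.6},{"sx": 1.2,"sy": -0.8},{"sx": 1.5,"sy": -1},{"sx": 1.8,"sy": -1.2},{"sx": 2.1,"sy": -1.5},{"sx": 2.4,"sy": -1.7},{"sx": 2.54,"sy": -1.81},{"sx": 2.54,"sy": -1.81}]' | python3 jog.py 0.091
```

Run:
```python
from h import *
c=cal("wrist");cv2.imwrite("pics/w1.png",manip.get_image("wrist"))
R=cv2.Rodrigues(c[1])[0];s=manip.read_state()
print(s["eef_pos"],(-R.T@c[2]).ravel(),R[2],R[0],c[0][0])
print(s["eef_rot"].T@((-R.T@c[2]).ravel()-s["eef_pos"]))
print(proj(c,[[.417,-.296,.07],[.417,-.296,0]]))
```

```text
t: 0.93
eef_pos: [0.4185, -0.2924, 0.2921]
eef_rot: [[0.906, 0.424, -0.0], [0.424, -0.906, 0.001], [0.0, -0.001, -1.0]]
ft_force: [-0.8, 0.5, 0.0]
grip_width: 0.0911
gripper_force: 0.0
[ 0.418  -0.2941  0.2922] [ 0.4791 -0.2642  0.3841] [-0.22   -0.1013 -0.9702] [ 0.424  -0.9056 -0.0015] [298.5226   0.     279.7738]
[ 0.068  -0.0012 -0.0919]
[[282.5112 211.5246]
 [282.1165 199.8933]]
```

View pics/w1.png

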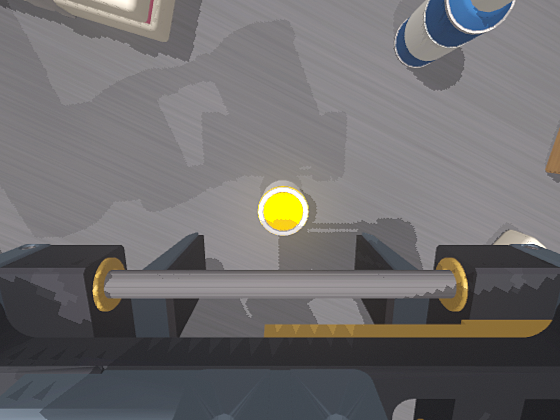

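The wrist view shows the cup rim centred at (282.5,211), within 1 px of the prediction of (282.5,211.5). So the cup is at (0.417,-0.296). Now I descend and grip it.

In the tool's units: 0.07 m is 0.7, -0.002 m is -0.02.

```bash
echo '[{"sx": -0.02,"sy": 0.01,"sz": 0.35},{"sx": -0.02,"sy": 0.01,"sz": 0.7},{"sx": -0.02,"sy": 0.01,"sz": 1.05},{"sx": -0.02,"sy": 0.01,"sz": 1.4},{"sx": -0.02,"sy": 0.01,"sz": 1.65},{"sx": -0.02,"sy": 0.01,"sz": 1.85},{"sx": -0.02,"sy": 0.01,"sz": 1.92},{"sx": -0.02,"sy": 0.01,"sz": 1.92}]' | python3 jog.py && echo '[{},{},{},{},{},{},{},{}]' | python3 jog.py 0.04
```

```text
t: 1.65
eef_pos: [0.4152, -0.2976, 0.0988]
eef_rot: [[0.907, 0.421, -0.002], [0.421, -0.907, 0.002], [-0.001, -0.003, -1.0]]
ft_force: [0.2, 0.9, 0.0]
grip_width: 0.0909
gripper_force: 0.0
t: 2.32
eef_pos: [0.4161, -0.2975, 0.1006]
eef_rot: [[0.907, 0.421, 0.0], [0.421, -0.907, -0.0], [0.0, 0.001, -1.0]]
ft_force: [0.0, 1.5, 8.0]
grip_width: 0.0522
gripper_force: 30.0
```

```bash
echo '[{"sz": -0.3},{"sz": -0.7},{"sz": -1.1},{"sz": -1.5},{"sx": 0.1,"sy": -0.1,"sz": -1.8},{"sx": 0.3,"sy": -0.3,"sz": -2},{"sx": 0.55,"sy": -0.6,"sz": -2},{"sx": 0.8,"sy": -0.9,"sz": -2},{"sx": 1.05,"sy": -1.2,"sz": -2},{"sx": 1.3,"sy": -1.5,"sz": -2}]' | python3 jog.py && echo '[{"sx": 0.25,"sy": -0.27},{"sx": 0.5,"sy": -0.55},{"sx": 0.75,"sy": -0.82},{"sx": 1,"sy": -1.1},{"sx": 1.2,"sy": -1.35},{"sx": 1.32,"sy": -1.44},{"sx": 1.32,"sy": -1.44},{"sx": 1.32,"sy": -1.44}]' | python3 jog.py
python3 - <<'E'
from h import *
c=cal("wrist");cv2.imwrite("pics/w2.png",manip.get_image("wrist"));np.savez("w2.npz",K=c[0],r=c[1],t=c[2])
s=manip.read_state()
print(s["eef_pos"],s["grip_width"],s["ft_force"],proj(c,[[.602,.115,.094],[.5226,-.0411,.14]]))
E
```

```text
t: 3.15
eef_pos: [0.4706, -0.1049, 0.3004]
eef_rot: [[0.907, 0.421, 0.0], [0.421, -0.907, -0.0], [0.0, 0.0, -1.0]]
ft_force: [0.7, 0.0, -0.9]
grip_width: 0.0526
gripper_force: 30.0
t: 3.82
eef_pos: [0.5297, 0.0799, 0.3]
eef_rot: [[0.906, 0.423, -0.001], [0.423, -0.906, -0.0], [-0.001, 0.0, -1.0]]
ft_force: [-0.5, -1.1, -1.3]
grip_width: 0.0521
gripper_force: 30.0
[0.5295 0.0792 0.3   ] 0.052689421372471866 [-0.0676  0.4027 -1.4428] [[278.5121 130.0591]
 [395.7684 284.0708]]
```

View pics/w2.png

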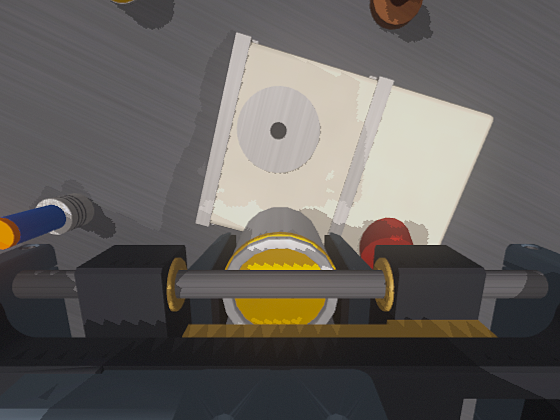

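The vent hole appears at (278.5,130.5) against a prediction of (278.5,130), so it is confirmed. I check the yaw from the mould's top edge, (250,41) to (492,117), and from the strap edges.

```bash
python3 - <<'E'
from h import *
z=np.load("w2.npz");c=(z["K"],z["r"],z["t"])
s=cal("scene");d=cal("side")
print(tri(s,(308.7,222.7),c,(278.5,130.5)),tri(d,(266.7,222),c,(278.5,130.5)))
for a,b in [((250,41),(492,117)),((380,80),(330,225)),((238,34),(197,222)),((492,117),(443,240))]:
    A,B=onz(c,a,.09),onz(c,b,.09);v=B-A;print(A,B,np.degrees(np.arctan2(v[1],v[0]))%90)
E
echo '[{"sx": 0.3,"sy": -0.01},{"sx": 0.6,"sy": -0.02},{"sx": 0.79,"sy": -0.02},{"sx": 0.79,"sy": -0.02,"sz": 0.2},{"sx": 0.79,"sy": -0.02,"sz": 0.5},{"sx": 0.79,"sy": -0.02,"sz": 0.8},{"sx": 0.79,"sy": -0.02,"sz": 0.95},{"sx": 0.79,"sy": -0.02,"sz": 1},{"sx": 0.79,"sy": -0.02,"sz": 1},{"sx": 0.79,"sy": -0.02,"sz": 1}]' | python3 jog.py
```

```text
(array([0.6014, 0.1158, 0.0875]), [np.float64(0.10745534598604924), np.float64(0.9535900235607209)]) (array([0.601 , 0.1146, 0.0935]), [np.float64(0.11280959285056907), np.float64(0.7304889601125757)])
[0.6615 0.1712 0.09  ] [ 0.6997 -0.0656  0.09  ] 9.166810592598978
[0.6828 0.0481 0.09  ] [0.5385 0.026  0.09  ] 8.725417251109263
[0.6621 0.1833 0.09  ] [0.4826 0.1534 0.09  ] 9.440107201331614
[ 0.6997 -0.0656  0.09  ] [ 0.5745 -0.0902  0.09  ] 11.140106259205623
t: 4.7
eef_pos: [0.601, 0.1139, 0.2011]
eef_rot: [[0.907, 0.42, 0.001], [0.42, -0.907, 0.0], [0.001, 0.0, -1.0]]
ft_force: [-0.2, -0.2, -1.6]
grip_width: 0.0525
gripper_force: 30.0
```

In the tool's units: 0.005 m is 0.05, 0.004 m is 0.04.

```bash
echo '[{"sz": 0.02},{"sz": 0.04},{"sz": 0.05},{"sz": 0.05},{"sz": 0.05}]' | python3 jog.py; echo '[{"sz": 0.01},{"sz": 0.01},{"sz": 0.01},{"sz": 0.01}]' | python3 jog.py
```

```text
t: 5.12
eef_pos: [0.6006, 0.1147, 0.1955]
eef_rot: [[0.907, 0.421, 0.0], [0.421, -0.907, 0.0], [0.0, 0.0, -1.0]]
ft_force: [0.2, 0.4, -2.2]
grip_width: 0.0522
gripper_force: 30.0
t: 5.45
eef_pos: [0.6007, 0.1147, 0.1946]
eef_rot: [[0.907, 0.421, 0.001], [0.421, -0.907, 0.0], [0.001, 0.0, -1.0]]
ft_force: [-1.8, -0.4, 6.1]
grip_width: 0.0527
gripper_force: 30.0
```

Contact with the pad shows as about +8 N. I release, retreat upward and look.

In the tool's units: -0.135 m is -1.35, -0.12 m is -1.2.

```bash
echo '[{},{},{},{},{},{},{}]' | python3 jog.py 0.091 | tail -2; echo '[{"sz": -0.1},{"sz": -0.3},{"sz": -0.6},{"sz": -0.9},{"sz": -1.2},{"sx": -0.3,"sz": -1.35},{"sx": -0.6,"sz": -1.35},{"sx": -0.9,"sz": -1.35},{"sx": -1.2,"sz": -1.35},{"sx": -1.2,"sz": -1.35}]' | python3 jog.py
python3 - <<'E'
from h import *
c=cal("wrist");w=manip.get_image("wrist");np.savez("w3.npz",K=c[0],r=c[1],t=c[2]);s=manip.get_image("scene");d=manip.get_image("side")
cv2.imwrite("pics/s3.png",s);cv2.imwrite("pics/d3.png",d)
o=np.zeros((600,800,3),np.uint8);o[:315,:420]=cv2.resize(w,(420,315));cv2.imwrite("pics/w3.png",w)
f=lambda i,x,y:cv2.resize(i[y:y+75,x:x+95],(380,300),interpolation=cv2.INTER_CUBIC)
o[300:,:380]=f(s,250,155);o[300:,400:780]=f(d,245,160);o[:300,420:800]=cv2.resize(w[120:270,280:470],(380,300))
cv2.imwrite("pics/m3.png",o)
print(proj(c,[[.602,.115,.164],[.5226,-.0411,.1406]]),proj(cal("scene"),[[.602,.115,.164]]),proj(cal("side"),[[.602,.115,.164]]),manip.read_state()["eef_pos"])
E
```

```text
grip_width: 0.091
gripper_force: 0.0
t: 6.87
eef_pos: [0.4873, 0.0628, 0.33]
eef_rot: [[0.907, 0.421, -0.002], [0.421, -0.907, -0.001], [-0.002, -0.0, -1.0]]
ft_force: [1.7, 0.0, -0.3]
grip_width: 0.091
gripper_force: 0.0
[[280.9994  66.9892]
 [391.4612 227.1018]] [[309.4865 202.7778]] [[265.8349 198.7102]] [0.4922 0.0641 0.3301]
```

View pics/m3.png

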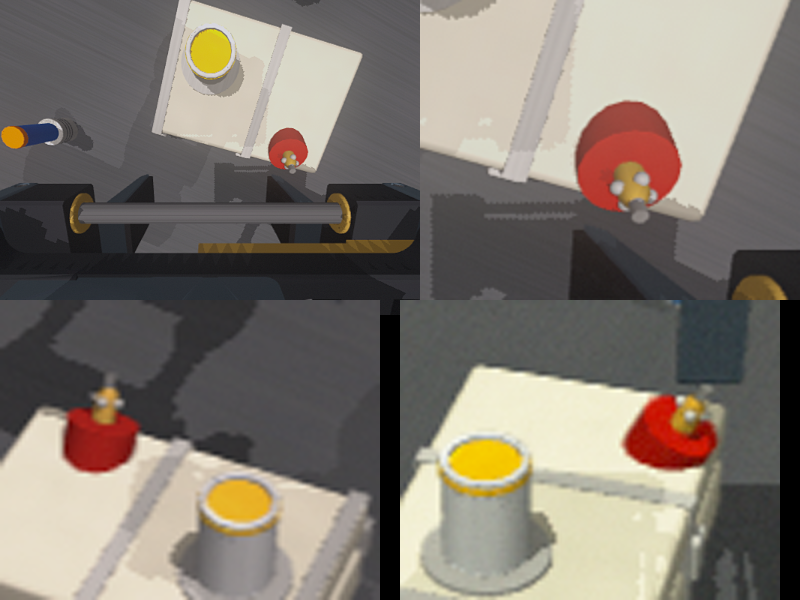

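The cup stands on the pad. Its rim is at wrist (282.7,69), about 2 mm from the prediction. The pin tip is at wrist (390,227) and side (321.7,182), and the balls are at wrist (386,214). I fit the nipple and go to the injector.

```bash
cat > nip.py <<'E'
from h import *
def axis(yaw): 
    y=np.radians(yaw);s=np.sin(np.radians(25));return np.array([-s*np.cos(y),-s*np.sin(y),np.cos(np.radians(25))])
E
python3 - <<'E'
from nip import *
from scipy.optimize import least_squares
z=np.load("w3.npz");w=(z["K"],z["r"],z["t"]);s=cal("scene");d=cal("side")
O=[(s,(277.3,174),.036,1),(d,(321.5,182.3),.036,1),(w,(390,227),.036,1),(s,(276.5,180.5),.016,1),(d,(317.5,187),.016,1),(w,(386,214),.016,1)]
for yaw in (8,9.6,11):
    f=lambda p:np.concatenate([(proj(c,p+h*axis(yaw))[0]-u) for c,u,h,_ in O])
    r=least_squares(f,[.5376,-.0385,.108]);print(yaw,r.x,r.cost,r.fun)
    v=np.array([.602,.115])-r.x[:2];y=np.radians(yaw);print("rel",v@[np.cos(y),np.sin(y)],v@[-np.sin(y),np.cos(y)])
print(tri(s,(277.3,174),w,(390,227)),tri(d,(321.5,182.3),w,(390,227)))
E
echo '[{"sx": 0.03,"sy": -0.3},{"sx": 0.06,"sy": -0.6},{"sx": 0.09,"sy": -1},{"sx": 0.12,"sy": -1.4},{"sx": 0.15,"sy": -1.8},{"sx": 0.18,"sy": -2.1},{"sx": 0.21,"sy": -2.4},{"sx": 0.25,"sy": -2.71},{"sx": 0.25,"sy": -2.71},{"sx": 0.25,"sy": -2.71}]' | python3 jog.py
echo '[{},{}]' | python3 jog.py|head -2
python3 - <<'E'
from nip import *
c=cal("wrist");w=manip.get_image("wrist");np.savez("w4.npz",K=c[0],r=c[1],t=c[2])
print(manip.read_state()["eef_pos"],proj(c,[[.4006,.3198,.118],[.4006,.3198,.045]]))
o=cv2.resize(w[90:300,140:420],(800,600),interpolation=cv2.INTER_CUBIC)
cv2.imwrite("pics/m4.png",o)
E
```

```text
8 [ 0.5371 -0.0391  0.1034] 2.0934388531061794 [-0.0657 -0.9604 -0.2864  0.3774 -0.4213 -0.6296 -0.5343 -1.0441  0.115
  0.891   0.4498  0.277 ]
rel 0.08569321186608218 0.14353565091161571
9.6 [ 0.5371 -0.0388  0.1034] 1.9763317005650827 [-0.1021 -0.9696 -0.2761  0.3554 -0.3148 -0.5989 -0.4971 -1.0308  0.1053
  0.9195  0.3396  0.2459]
rel 0.08966502326662806 0.14077924163173047
11 [ 0.537  -0.0385  0.1034] 1.9003017541542802 [-0.1342 -0.977  -0.268   0.336  -0.2206 -0.5744 -0.4642 -1.0196  0.0979
  0.9447  0.2423  0.2213]
rel 0.09307619689947604 0.13827730225761095
(array([ 0.5211, -0.0422,  0.1315]), [np.float64(0.20078551576995599), np.float64(1.713692020098375)]) (array([ 0.5216, -0.0415,  0.1371]), [np.float64(0.03438147254249512), np.float64(0.23707822187191843)])
t: 7.85
eef_pos: [0.4003, 0.3224, 0.3292]
eef_rot: [[0.906, 0.424, 0.0], [0.424, -0.906, 0.0], [0.0, -0.0, -1.0]]
ft_force: [0.1, -1.0, -0.0]
grip_width: 0.0911
gripper_force: 0.0
t: 8.02
eef_pos: [0.4008, 0.3201, 0.3292]
[0.4008 0.3198 0.3292] [[279.884  211.2886]
 [279.8724 198.9182]]
```

View pics/m4.png

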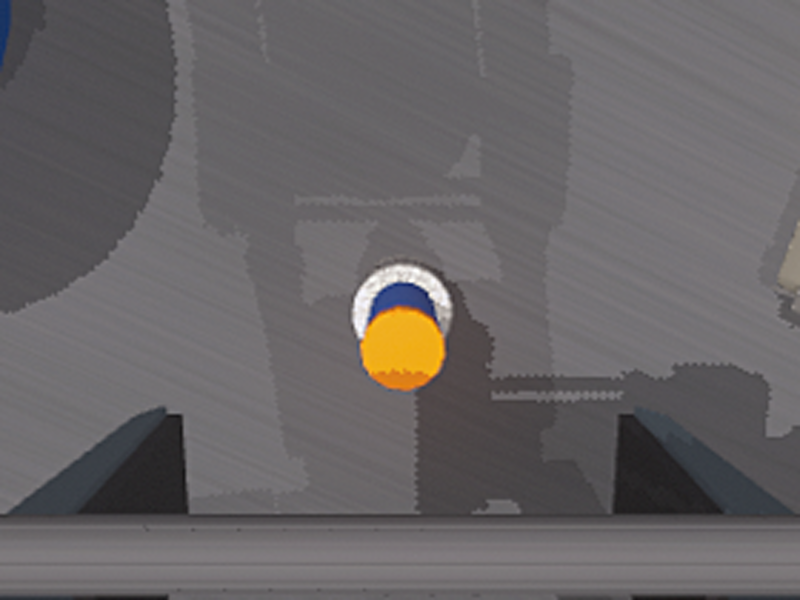

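The cap is centred at wrist (281,211.5) against a prediction of (279.9,211.3), so the offset is about 1 mm along tool y. I descend until the fingertips are just above the shoulder and grip.

In the tool's units: 0.2 m is 2, 0.203 m is 2.03.

```bash
echo '[{"sy": 0.01,"sz": 0.3},{"sy": 0.01,"sz": 0.65},{"sy": 0.01,"sz": 1},{"sy": 0.01,"sz": 1.35},{"sy": 0.01,"sz": 1.65},{"sy": 0.01,"sz": 1.9},{"sy": 0.01,"sz": 2},{"sy": 0.01,"sz": 2.03},{"sy": 0.01,"sz": 2.03},{"sy": 0.01,"sz": 2.03}]' | python3 jog.py && echo '[{},{},{},{},{},{},{},{},{},{}]' | python3 jog.py 0.015
```

```text
t: 8.9
eef_pos: [0.4015, 0.3197, 0.1274]
eef_rot: [[0.907, 0.421, 0.001], [0.421, -0.907, 0.001], [0.002, -0.0, -1.0]]
ft_force: [0.3, 0.4, 0.3]
grip_width: 0.0909
gripper_force: 0.0
t: 9.73
eef_pos: [0.4007, 0.3195, 0.1262]
eef_rot: [[0.907, 0.421, -0.0], [0.421, -0.907, -0.0], [-0.0, 0.0, -1.0]]
ft_force: [0.3, -0.9, -2.4]
grip_width: 0.0297
gripper_force: 30.0
```

```bash
echo '[{"sz": -0.2},{"sz": -0.5},{"sz": -0.85},{"sz": -1.2},{"sz": -1.55},{"sz": -1.9},{"sy": 0.1,"sz": -2.2},{"sy": 0.3,"sz": -2.25},{"sy": 0.6,"sz": -2.25},{"sy": 0.6,"sz": -2.25}]' | python3 jog.py
cat >> nip.py <<'E'
from scipy.spatial.transform import Rotation as Ro
YAW=9.6
def target(seat,h,off=.1262):
    a=axis(YAW);z=-a;y=np.radians(YAW);ym=np.array([-np.sin(y),np.cos(y),0]);yy=-ym;xx=np.cross(yy,z)
    return seat+(h+off)*a,np.stack([xx,yy,z],1)
def delta(p,R):
    s=manip.read_state();R0=np.array(s["eef_rot"])
    return R0.T@(p-s["eef_pos"]),Ro.from_matrix(R0.T@R).as_rotvec()
E
python3 - <<'E'
from nip import *
z=np.load("w3.npz");w=(z["K"],z["r"],z["t"])
for u,h in (((390,227),.036),((386,214),.016)): print(onz(w,u,.108+h*.9063)-h*axis(YAW))
for h in(.06,):print(target(np.array([.537,-.038,.108]),h),delta(*target(np.array([.537,-.038,.108]),h)))
print(manip.read_state()["qpos"])
E
```

```text
t: 10.57
eef_pos: [0.4273, 0.2621, 0.3518]
eef_rot: [[0.908, 0.42, 0.002], [0.42, -0.908, -0.001], [0.001, 0.001, -1.0]]
ft_force: [0.6, -0.2, -2.9]
grip_width: 0.0294
gripper_force: 30.0
[ 0.5371 -0.0372  0.108 ]
[ 0.5374 -0.0363  0.108 ]
(array([ 0.4594, -0.0511,  0.2768]), array([[ 0.8936,  0.1668,  0.4167],
       [ 0.1511, -0.986 ,  0.0705],
       [ 0.4226, -0.    , -0.9063]])) (array([-0.1025,  0.2977,  0.0754]), array([-0.0567,  0.4326,  0.2619]))
[ 0.4319  0.2593  1.5556 -0.0015  1.3257  1.5697]
```

In the tool's units: -0.06 m is -0.6, 0.06 m is 0.6, 0.35 rad is 1.75.

```bash
echo '[{"sx": -0.12,"sy": 0.35,"ry": 0.25,"rz": 0.15},{"sx": -0.24,"sy": 0.7,"rx": -0.05,"ry": 0.5,"rz": 0.3},{"sx": -0.36,"sy": 1.05,"rx": -0.1,"ry": 0.75,"rz": 0.5},{"sx": -0.48,"sy": 1.4,"rx": -0.125,"ry": 1,"rz": 0.65},{"sx": -0.6,"sy": 1.75,"rx": -0.15,"ry": 1.25,"rz": 0.8},{"sx": -0.72,"sy": 2.1,"rx": -0.175,"ry": 1.5,"rz": 0.95},{"sx": -0.84,"sy": 2.45,"sz": 0.1,"rx": -0.2,"ry": 1.75,"rz": 1.1},{"sx": -0.95,"sy": 2.75,"sz": 0.3,"rx": -0.25,"ry": 2,"rz": 1.25},{"sx": -1.03,"sy": 2.98,"sz": 0.5,"rx": -0.285,"ry": 2.165,"rz": 1.31},{"sx": -1.03,"sy": 2.98,"sz": 0.6,"rx": -0.285,"ry": 2.165,"rz": 1.31}]' | python3 jog.py; echo '[{},{},{},{}]' | python3 jog.py
python3 - <<'E'
from nip import *
c=cal("wrist");w=manip.get_image("wrist");s=manip.get_image("scene");d=manip.get_image("side")
for n,i in(("w5",w),("s5",s),("d5",d)):cv2.imwrite(f"pics/{n}.png",i)
np.savez("w5.npz",K=c[0],r=c[1],t=c[2])
seat=np.array([.537,-.038,.108])
print(delta(*target(seat,.06)),manip.read_state()["qpos"])
print("wr pin,balls",proj(c,[seat+.036*axis(YAW),seat+.016*axis(YAW)]))
st=manip.read_state();m=st["eef_pos"]+st["eef_rot"][:,2]*.1262;cp=st["eef_pos"]+st["eef_rot"][:,2]*.0812
for n in("scene","side"):print(n,"rim,shoulder",proj(cal(n),[m,cp]),"pin",proj(cal(n),[seat+.036*axis(YAW)]))
print("wr rim",proj(c,[m]))
o=np.zeros((600,800,3),np.uint8)
f=lambda i,x,y,W=100,H=75:cv2.resize(i[y:y+H,x:x+W],(400,300),interpolation=cv2.INTER_CUBIC)
o[:300,:400]=f(w,210,150,200,150);o[:300,400:]=cv2.resize(w,(400,300));o[300:,:400]=f(s,230,130);o[300:,400:]=f(d,270,140)
cv2.imwrite("pics/m5.png",o)
E
```

```text
t: 11.4
eef_pos: [0.4571, -0.0522, 0.2893]
eef_rot: [[0.895, 0.163, 0.416], [0.147, -0.987, 0.069], [0.422, -0.0, -0.907]]
ft_force: [-0.3, 0.4, -2.3]
grip_width: 0.0297
gripper_force: 30.0
t: 11.73
eef_pos: [0.4585, -0.0478, 0.2921]
eef_rot: [[0.893, 0.17, 0.417], [0.154, -0.986, 0.072], [0.423, -0.0, -0.906]]
ft_force: [0.5, -0.1, -2.0]
grip_width: 0.0298
gripper_force: 30.0
(array([-0.0059,  0.0033,  0.0139]), array([-0.0014, -0.0001,  0.0022])) [-0.3651  0.144   1.997   0.3639  0.6516  0.7838]
wr pin,balls [[283.5203 228.9138]
 [283.3057 223.2061]]
scene rim,shoulder [[280.0862 160.2261]
 [282.869  145.1447]] pin [[277.4335 171.9013]]
side rim,shoulder [[326.0026 170.5598]
 [334.7572 157.6959]] pin [[321.2445 181.3197]]
wr rim [[279.5571 234.9881]]
```

View pics/m5.png

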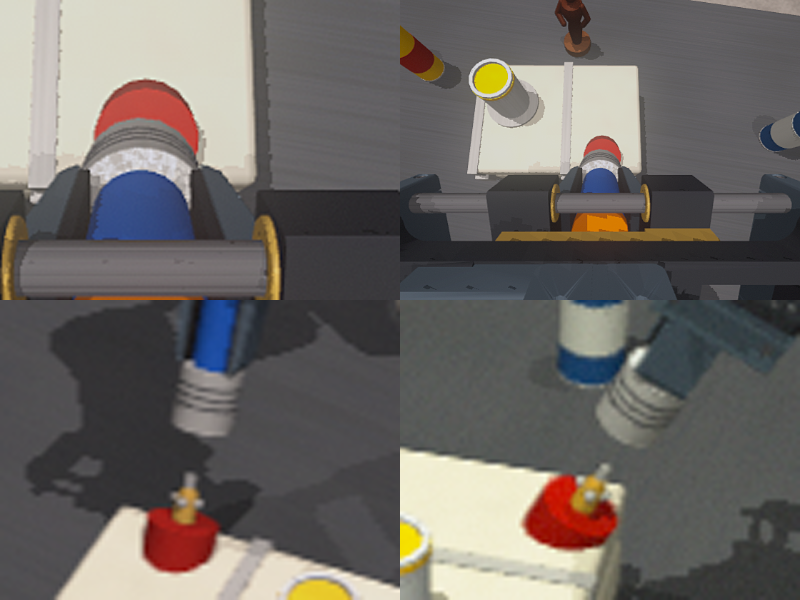

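The wrist view shows the mould's edges aligned with the image axes, so the yaw is right. The mouth hangs in front of the nipple. I close in to about 48 mm above the seat and compare the mouth with the pin in enlarged crops, overlaying the model.

```bash
echo '[{"sx": -0.02,"sy": 0.01,"sz": 0.08},{"sx": -0.04,"sy": 0.02,"sz": 0.16,"rz": 0.01},{"sx": -0.06,"sy": 0.03,"sz": 0.24,"rz": 0.01},{"sx": -0.06,"sy": 0.03,"sz": 0.26,"rz": 0.01},{"sx": -0.06,"sy": 0.03,"sz": 0.26,"rz": 0.01},{"sx": -0.06,"sy": 0.03,"sz": 0.26,"rz": 0.01},{"sx": -0.06,"sy": 0.03,"sz": 0.26,"rz": 0.01}]' | python3 jog.py
python3 - <<'E'
from nip import *
seat=np.array([.537,-.038,.108])
st=manip.read_state();print(delta(*target(seat,.048)))
E0=np.array(st["eef_rot"]);p=st["eef_pos"]
o=[]
for n,x,y in(("scene",253,137),("side",297,145)):
    i=manip.get_image(n);cv2.imwrite(f"pics/{n}6.png",i);c=cal(n);F=8
    im=cv2.resize(i[y:y+75,x:x+50],None,fx=F,fy=F,interpolation=cv2.INTER_CUBIC)
    px=lambda X:np.round(((proj(c,X)+.5-[x,y])*F)).astype(int)
    th=np.linspace(0,2*np.pi,60)[:,None]
    circ=lambda C,r,X,Y:C+r*(np.cos(th)*X+np.sin(th)*Y)
    for h,r in((.1262,.022),(.0812,.022)):cv2.polylines(im,[px(circ(p+h*E0[:,2],r,E0[:,0],E0[:,1]))],True,(0,255,0),1)
    a=axis(YAW);_,T=target(seat,0)
    cv2.polylines(im,[px(circ(seat,.027,T[:,0],T[:,1]))],True,(255,255,0),1)
    cv2.polylines(im,[px([seat,seat+.036*a])],False,(255,255,0),1)
    o.append(im)
cv2.imwrite("pics/m6.png",np.hstack(o))
E
```

```text
t: 12.47
eef_pos: [0.4641, -0.0506, 0.2652]
eef_rot: [[0.894, 0.166, 0.416], [0.15, -0.986, 0.072], [0.422, -0.002, -0.907]]
ft_force: [-0.4, -0.4, -2.3]
grip_width: 0.0296
gripper_force: 30.0
(array([ 0.0006, -0.0003, -0.0005]), array([-0.0014,  0.0009, -0.0013]))
```

View pics/m6.png

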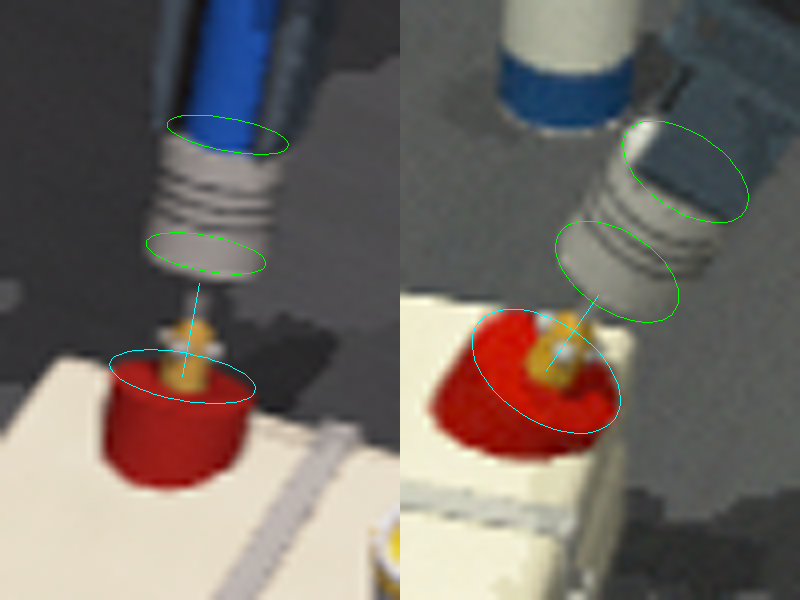

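The overlay fits to about 1 px in both views, with the rim near (205,262) and (618,275). In the side view the stem sits about 1 px further along +x than modelled, so I add 1.5 mm along tool x and advance to about 20 mm above home.

In the tool's units: 0.028 m is 0.28, 0.024 m is 0.24.

```bash
echo '[{"sx": 0.01,"sz": 0.04},{"sx": 0.02,"sz": 0.09},{"sx": 0.02,"sz": 0.14},{"sx": 0.02,"sz": 0.19},{"sx": 0.02,"sz": 0.24},{"sx": 0.02,"sz": 0.28},{"sx": 0.02,"sz": 0.28},{"sx": 0.02,"sz": 0.28}]' | python3 jog.py
cat > st.py <<'E'
from nip import *
st=manip.read_state();R=np.array(st["eef_rot"]);seat=np.array([.537,-.038,.108])
q=target(seat,0)[1].T@(st["eef_pos"]-seat)
print("tool force",R.T@np.array(st["ft_force"]),"torque",R.T@np.array(st["wrist_torque"]),"lat",q[:2]*1e3,"h mm",-q[2]*1e3-126.2,"rot",delta(*target(seat,0))[1],"w",st["grip_width"])
E
python3 st.py
```

```text
t: 13.23
eef_pos: [0.4774, -0.0482, 0.2402]
eef_rot: [[0.894, 0.166, 0.415], [0.15, -0.986, 0.072], [0.421, -0.002, -0.907]]
ft_force: [0.3, -0.1, -1.5]
grip_width: 0.0292
gripper_force: 30.0
tool force [-0.4159  0.1231  1.4726] torque [-0.0144 -0.4935 -0.0324] lat [1.0882 0.094 ] h mm 19.185642048953113 rot [-0.0018  0.0015 -0.0013] w 0.029156703434293715
```

In the tool's units: 0.006 m is 0.06, 0.003 m is 0.03.

```bash
echo '[{"sz": 0.03},{"sz": 0.06},{"sz": 0.06},{"sz": 0.06}]' | python3 jog.py >/dev/null; python3 st.py; echo '[{"sz": 0.02},{"sz": 0.03},{"sz": 0.03},{"sz": 0.03}]' | python3 jog.py>/dev/null; python3 st.py
```

```text
tool force [-2.4601 -2.0668 -0.6074] torque [ 0.4033 -0.8155  0.011 ] lat [ 0.9372 -0.0562] h mm 13.409035122014544 rot [-0.0019  0.0015 -0.0013] w 0.029634351565651328
tool force [-1.8216  0.1683  0.7752] torque [ 0.1675 -0.6941 -0.0015] lat [1.2596 0.1991] h mm 10.42234805719987 rot [-0.0014  0.0009 -0.0014] w 0.029604304430080556
```

```bash
for k in 1 2; do echo '[{"sz": 0.02},{"sz": 0.03},{"sz": 0.03},{"sz": 0.03}]' | python3 jog.py>/dev/null; python3 st.py; done
```

```text
tool force [-2.4188 -0.4082 -4.992 ] torque [ 0.2317 -0.6897 -0.0343] lat [1.2976 0.1717] h mm 7.437440846720719 rot [-0.0014  0.0008 -0.0013] w 0.029729476737360053
tool force [-1.6968 -0.5939 -2.7337] torque [ 0.2499 -0.6361 -0.0101] lat [1.2803 0.1788] h mm 4.416600034363327 rot [-0.0014  0.0009 -0.0013] w 0.029555754876747393
```

```bash
for k in 1 2 3; do echo '[{"sz": 0.01},{"sz": 0.02},{"sz": 0.02},{"sz": 0.02}]' | python3 jog.py>/dev/null; python3 st.py; done
```

```text
tool force [-1.0721 -0.4758 -3.8538] torque [ 0.2536 -0.6479  0.0255] lat [1.2788 0.1717] h mm 2.4264406922807353 rot [-0.0014  0.0009 -0.0013] w 0.0297225880409942
tool force [ -2.3641  -0.1653 -11.2155] torque [ 0.1776 -0.6999  0.0486] lat [1.3512 0.1924] h mm 0.5927275944178376 rot [-0.0012  0.0006 -0.0012] w 0.02907342146121983
tool force [ -3.4279  -1.8682 -25.1396] torque [ 0.1911 -0.8225  0.0421] lat [1.508  0.2465] h mm -0.958170974718584 rot [-0.0008 -0.0002 -0.001 ] w 0.02961524818434831
```

Run:
```python
from nip import *
seat=np.array([.537,-.038,.108])
st=manip.read_state();E0=np.array(st["eef_rot"]);p=st["eef_pos"];o=[]
for n,x,y in(("scene",253,142),("side",297,145)):
    i=manip.get_image(n);cv2.imwrite(f"pics/{n}7.png",i);c=cal(n);F=8
    im=cv2.resize(i[y:y+75,x:x+50],None,fx=F,fy=F,interpolation=cv2.INTER_CUBIC)
    px=lambda X:np.round(((proj(c,X)+.5-[x,y])*F)).astype(int)
    th=np.linspace(0,2*np.pi,60)[:,None]
    circ=lambda C,r,X,Y:C+r*(np.cos(th)*X+np.sin(th)*Y)
    for h,r in((.0812,.022),):cv2.polylines(im,[px(circ(p+h*E0[:,2],r,E0[:,0],E0[:,1]))],True,(0,255,0),1)
    _,T=target(seat,0)
    cv2.polylines(im,[px(circ(seat,.027,T[:,0],T[:,1]))],True,(255,255,0),1)
    o.append(im)
cv2.imwrite("pics/m7.png",np.hstack(o))
```

```text
(no output)
```

View pics/m7.png

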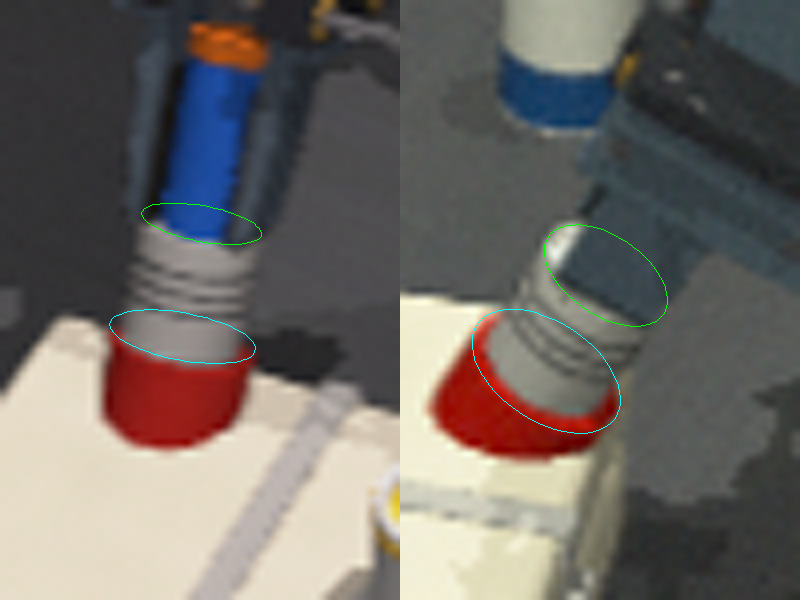

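The collar sits on the red seat, with a thin red margin all round, near (185,360) in the scene crop and (575,420) in the side crop. A small extra push will show whether the stop is hard.

The manual's scale: shifts go in units of 100 mm and turns go in units of 0.2 rad. Converting my numbers, 0.0005 m is 0.005.

```bash
echo '[{"sz": 0.005},{"sz": 0.005},{"sz": 0.005},{"sz": 0.005}]' | python3 jog.py>/dev/null; python3 st.py;echo '[{},{},{},{},{},{}]' | python3 jog.py|tail -2; python3 st.py
python3 - <<'E'
from nip import *
for n in("scene","side"):
    a=cv2.imread(f"pics/{n}6.png").astype(int);b=cv2.imread(f"pics/{n}7.png").astype(int)
# cup, can and figure unmoved since start?
a=cv2.imread("pics/scene0.png");b=cv2.imread("pics/scene7.png")
for k,(x,y,w,h) in dict(fig=(235,235,40,60),yel=(350,250,45,70),blu=(150,145,40,60)).items():
    print(k,cv2.phaseCorrelate(np.float32(cv2.cvtColor(a[y:y+h,x:x+w],6)),np.float32(cv2.cvtColor(b[y:y+h,x:x+w],6))))
E
```

```text
tool force [ -4.5797  -1.2636 -33.7513] torque [ 0.1779 -0.8899 -0.0156] lat [1.5446 0.269 ] h mm -1.2232668539927545 rot [-0.0006 -0.0005 -0.001 ] w 0.029732923356468936
grip_width: 0.0298
gripper_force: 30.0
tool force [ -3.2763  -1.6162 -34.148 ] torque [ 0.155  -0.899  -0.0273] lat [1.5677 0.2636] h mm -1.2155216454548423 rot [-0.0006 -0.0006 -0.001 ] w 0.029809004454784262
fig ((-0.0049629387105376566, -0.040467393110176886), 0.9791114777326584)
yel ((0.49695043242213544, 0.017325004100847252), 0.9870502713285847)
blu ((0.06462040714419715, -0.028687263911770344), 0.9886190539598465)
```

The stop is hard, about 30 N/mm, so the injector is home, and the bystanders have not moved. I ease back slightly to about 26 N, check the cup and hand in.

In the tool's units: -0.0004 m is -0.004.

```bash
echo '[{"sz": -0.004},{"sz": -0.004},{"sz": -0.004},{"sz": -0.004},{"sz": -0.004},{"sz": -0.004}]' | python3 jog.py|head -1; python3 st.py
python3 - <<'E'
from nip import *
for n,(x,y) in dict(scene=(292,190),side=(247,185)).items():
    a,b=[np.float32(cv2.cvtColor(cv2.imread(f"pics/{m}.png")[y:y+42,x:x+36],6)) for m in({"scene":"s3","side":"d3"}[n],n+"7")]
    print(n,cv2.phaseCorrelate(a,b))
print(manip.close_job())
E
```

```text
t: 17.0
tool force [ -2.7948  -1.1779 -20.9767] torque [ 0.1727 -0.6636  0.0834] lat [1.531  0.2576] h mm -1.156651130427278 rot [-0.0008 -0.0002 -0.0012] w 0.02966183159527072
scene ((-0.09609551667316296, 0.49170492964887913), 0.9625459360487667)
side ((-0.06692937294760881, 0.5163502398975801), 0.978914553883635)
the job is handed in; nothing more can be done
None
```

I handed the job in at about 17 s: the cup stands released over the vent hole, and the injector is gripped and held against a hard stop on the red seat at about 21 N; I have seen no verdict, and the valve pin's travel was not measured directly.

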